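Change the lens in the sprung V-block

TASK

Change the lens on the lab bench: take the slim lens barrel out of the V-block and lay it neatly in the free cradle of the low shelf, in row with the other barrels and centred like them, then let go of it. Then take the one thick lens barrel from the shelf, seat it in the V-block, centred lengthwise and lying along the V, and press it down, bearing on both flanks of the V alike, until the sprung V-block has sunk to about half of its 12 mm travel. Finish while holding the lens pressed there, without letting go, and leave the two spare slim barrels and everything else on the bench where they are.

Things in the scene. Friction and masses are not known exactly. Their poses are not given: they have to be found in the camera images.
- slim_lens_center (a point): the slim aluminium lens barrel that lies in the V-block at the start: plain cylinder 26 mm in diameter, 56 mm long, dark bands near its ends, about 80 g. The point is its centre (on the axis, mid-length); its x axis runs along the barrel, whose flat ends are the handiest place to grip (fingers over both ends, closing 56 mm)
- thick_lens_center (a point): the thick aluminium lens barrel, lying in one of the shelf's cradles: cylinder 36 mm in diameter, 56 mm long, about 150 g. The point is its centre; its x axis runs along the barrel. Flat ends, 56 mm apart
- spare_a_center (a point): a spare slim barrel in the shelf (26 mm diameter, 56 mm long), to be left there; its centre, x along the barrel
- spare_b_center (a point): the other spare slim barrel in the shelf (26 mm diameter, 56 mm long), to be left there; its centre, x along the barrel
- shelf: low fixed grey shelf, 192 mm long (its y axis), board 34 mm wide (its x axis; end feet 46 mm), with four white cradles 44 mm apart: shallow Vs along x, slopes 30 degrees from level, bottom line 33 mm and edges 40 mm above the bench. Origin: centre of its underside, on the bench. Barrels overhang the board by 11 mm at both ends. A thin paper strip lies in the cradle free at the start
- place0 (a point): cradle 0 of the shelf (0 at the shelf's -y end, 3 at its +y end): where the centre of a slim barrel is when it lies in it, 48 mm above the bench (a thick one's centre is 5.8 mm higher); axes as the shelf's. Free if no barrel's centre is near it
- place1 (a point): cradle 1 of the shelf (0 at the shelf's -y end, 3 at its +y end): where the centre of a slim barrel is when it lies in it, 48 mm above the bench (a thick one's centre is 5.8 mm higher); axes as the shelf's. Free if no barrel's centre is near it
- place2 (a point): cradle 2 of the shelf (0 at the shelf's -y end, 3 at its +y end): where the centre of a slim barrel is when it lies in it, 48 mm above the bench (a thick one's centre is 5.8 mm higher); axes as the shelf's. Free if no barrel's centre is near it
- place3 (a point): cradle 3 of the shelf (0 at the shelf's -y end, 3 at its +y end): where the centre of a slim barrel is when it lies in it, 48 mm above the bench (a thick one's centre is 5.8 mm higher); axes as the shelf's. Free if no barrel's centre is near it
- stand: fixed dark steel base under the V-block, 74 by 74 mm, 24 mm high; origin at the centre of its underside, on the bench; its x axis runs along the V
- v_seat (a point): the bottom line of the V, mid-length, on the aluminium V-block; moves with it; 50 mm above the bench when the block is up. x along the V, z up. Flanks at 45 degrees, 26 mm deep along the slope, 32 mm long along x: a 56 mm barrel overhangs by 12 mm at both ends. A seated slim barrel's axis is 18.4 mm above this point, a thick one's 25.5 mm
- vblock (a joint): how far the V-block has sunk on its springs, m: 0 up, 0.012 fully down. It stays up under a lens's weight (the springs are preloaded): pushing starts to move it at about 4 N, then it takes 1 N more per mm. It does not give sideways: a lens gripped even half a millimetre off the V's middle bears on one flank only, so let it settle freely in the V, then grip it again (or push on its top) and press straight down
- jar: small amber glass jar with a white lid, 38 mm across, 45 mm high, a bystander between the shelf and the stand; origin under its base
- dish: low open glass dish, 60 mm across, 14 mm high, a bystander; origin under its base
- driver: screwdriver lying on the bench near the robot, 150 mm long, a bystander
- amber: amber reagent bottle, 66 mm across, 150 mm high, a bystander beyond the work; origin under its base
- beaker: glass beaker, 68 mm across, 85 mm high, a bystander beyond the work; origin under its base
- flask: conical glass flask, 74 mm across the base, 110 mm high, a bystander beyond the work; origin under its base
- tub: white plastic tub with a blue lid, 56 mm across, 70 mm high, a bystander at the left; origin under its base
Not all that is in view belongs to the job. Leave any purple look-alike of the part that bears slim_lens_center alone. What is shaped like the part that bears thick_lens_center but red is not meant.

How it is judged:
By the outcome, as a careful person would: the job done as asked, in the order asked, and still so for the second after the job is handed in, while the arm keeps its last pose, push and grip.
It also fails if it takes over 61 s, if anything falls off the work surface, if the arm or the gripper's body presses on something with over 40 N, if the wrist force passes 120 N, or if a joint passes its speed limit or range.

ROBOT

A 7-joint arm with a two-finger parallel gripper is mounted at the origin on the work surface. World frame = base frame: x ahead of the robot, y to its left, z up, the work surface at z = 0. Lengths are in m, angles in rad, forces in N, time in s.
With the tool pointing down it reaches from about 0.35 to 0.9 m from the base axis. Payload 8.1 kg.
Tool frame: the origin (TCP) lies midway between the tips of the shut fingers; the grasp point (between the pads) lies 19 mm behind it; z points along the fingers, y is the direction in which the jaws open and shut (so a half turn about z gives the same grasp; the last joint's range is limited). The gripper opens to 92 mm and grips with 3 to 60 N. Pads are 19 mm wide; open, the fingers measure 130 mm over their backs; the gripper's body (75 mm by 190 mm) begins 47 mm behind the grasp point.
Start: joints at [-1.23, 0.434, 0.025, 1.573, -0.012, 1.134, -0.075], TCP at [0.268, 0.564, 0.227] pointing down, gripper open.
Joint ranges: [-2.62, 2.62], [-0.44, 2.09], [-1.27, 1.32], [0.08, 2.57], [-1.32, 4.46], [0.12, 2], [-2.74, 2.74]. Speed limits (rad/s): [2.22, 2.22, 3.01, 3.01, 3.14, 3.14, 3.14].

INTERFACE

Orientations are given as a unit quaternion [x, y, z, w].
In Python, from cell import * gives the robot as it stands.
- The arm moves only by the tool arm_command, never from a script. Its argument "rows" is one flat list of numbers, 5 for each row, row after row: the shift along the world's x, y, z in m, then the turn about the world's z in degrees, then the opening, from -1 (shut) to 1 (fully open), so that 0 is half open. In form: [dx, dy, dz, twist, jaw, dx, dy, dz, twist, jaw, ...]. A call has 1 to 8 rows; each row is the pose to reach, as a shift and turn from the pose commanded when the call began; what a row does not reach only later rows make up. A row lasts 1/12 s, in which the tool goes at most 41.7 mm and 7.16 degrees, less where a joint would pass 70% of its speed; a pose out of reach is approached as far as the arm can. A call with a gripper value outside its range is refused whole. The fingers move at their own pace and stop on an object; "force" is the grip in N (left out, the last holds). Time passes only in rows, so rows that repeat a pose let the fingers close. It gives the time, the measured TCP pose, the force and the opening at its end, in the units of the state.
- state(): the state, without advancing time (a new reading comes with each control period).
- grab_frame(name): name is "side" or "top"; returns a dict with "color" (480x640x3 uint8, red, green, blue), "mtx" (3x3 intrinsics, pixels), "R" (3x3) and "t" (3): a world point X has camera coordinates R X + t. Camera axes: x right, y down, z forward; pixel columns grow to the right and rows downward; lengths in m; the calibration is good to about 2 mm. A picture is of the moment at which its call begins. There is no depth.
- sign_off(): hands the job in, once; it reports no verdict.
The state is a dict: "clock": time; "joint_positions": joint angles; "qvel": joint speeds; "effort": joint torques, N m; "eef_pos": TCP position; "tcp_rot": TCP orientation; "wrist_force": force on the tool from outside, world axes, zero at the start; "ft_torque": the same for the moment, N m; "grip_width": finger opening in m.
Only numpy, scipy, OpenCV 4.12 (cv2) and the standard library are available. Lean on these libraries where they do the work, as an engineer would, in place of code of your own. Each camera call takes 0.05 s, during which the arm holds its last target.

## Working session

There is one attempt and no reset: what is moved stays moved. The work goes in short steps, Python scripts to look and compute and a tool call to move; the robot and the scene stay as the last step left them, time stands still between calls to the robot, and variables do not carry over. Pictures are saved under pics/ and viewed, and the job is handed in when it is done.

Besides the shell and the picture viewer there is one more tool, called by a JSON object that holds its "api" and its "payload". arm_command: Moves the arm, as the interface text tells. Its arguments: {"type":"object","properties":{"rows":{"type":"array"},"force":{"type":"number"}},"required":["rows"]}

```bash
mkdir -p pics; ls
python3 - <<'E'
from cell import *
import cv2,pickle
for n in("side","top"):
    f=grab_frame(n); cv2.imwrite(f"pics/{n}0.png",f["color"][:,:,::-1]); pickle.dump(f,open(f"{n}0.pkl","wb"))
    print(n,f["mtx"],f["R"],f["t"])
s=state(); print(s["clock"],s["eef_pos"],s["tcp_rot"],s["grip_width"],s["wrist_force"])
E
```

```text
pics
side [[446.50856584   0.         317.72331556]
 [  0.         446.50856584 246.56504455]
 [  0.           0.           1.        ]] [[-0.96177466 -0.27367869 -0.00945881]
 [-0.20237605  0.73362062 -0.64872546]
 [ 0.18448151 -0.62201347 -0.76096374]] [0.56689209 0.129584   0.93335445]
top [[537.53518292   0.         315.3050153 ]
 [  0.         537.53518292 237.85974078]
 [  0.           0.           1.        ]] [[-1.49023489e-03 -9.99940082e-01  1.08449029e-02]
 [-9.90946938e-01  2.07721912e-05 -1.34254106e-01]
 [ 1.34245837e-01 -1.09467935e-02 -9.90887594e-01]] [0.0764878  0.55768957 0.99027878]
0.1 [0.26821273 0.56400832 0.22601596] [ 2.20116138e-01  9.75473406e-01 -7.16446754e-04 -8.07983016e-05] 0.0914596911985121 [ 0.02137891 -0.26529937  0.23215292]
```

View pics/side0.png

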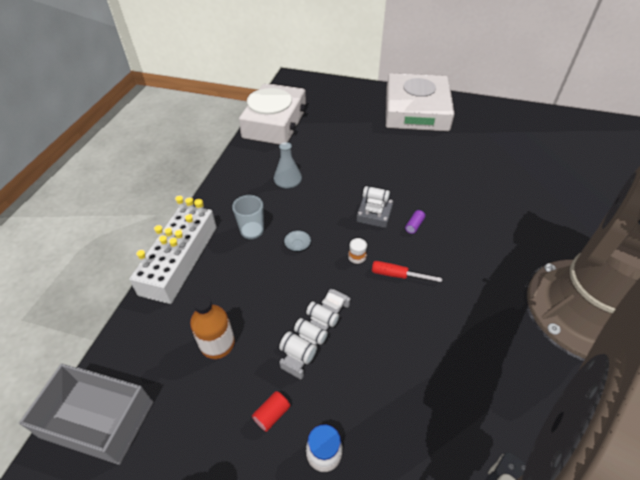

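View pics/top0.png

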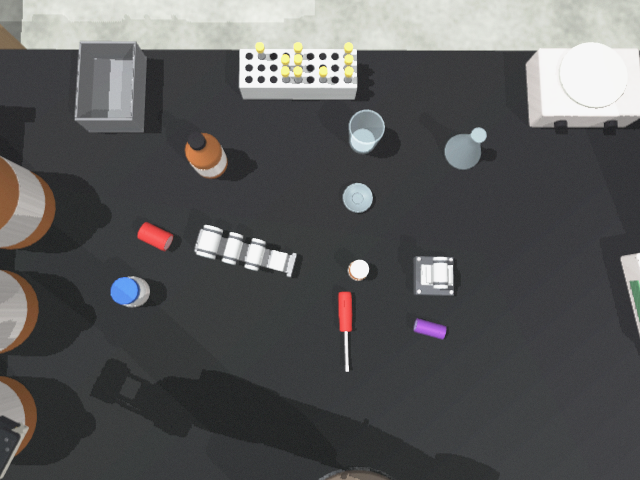

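The side view has the shelf at (315,335) and the V-block at (375,205). The top view has the shelf at (245,250) and the V-block at (434,275). Candidates in the top view:
- **Slim:** barrel in the V-block at (434,273). The purple one at (430,329) is a decoy. Spares are at (232,248) and (255,254).
- **Thick:** barrel at the shelf's left end, (209,241). The red one at (155,237) is a decoy.
- **Free cradle:** right end of the shelf, (283,261).

I'll check these choices in close crops.

Run:
```python
import cv2,numpy as np
t=cv2.imread("pics/top0.png");s=cv2.imread("pics/side0.png")
a=cv2.resize(t[215:285,185:305],None,fx=6,fy=6,interpolation=cv2.INTER_CUBIC)
cv2.imwrite("pics/c1.png",a)
b=cv2.resize(t[250:300,404:464],None,fx=6.6,fy=6.6,interpolation=cv2.INTER_CUBIC)[:330]
c=cv2.resize(s[175:230,345:405],None,fx=6,fy=6,interpolation=cv2.INTER_CUBIC)
h=330
cv2.imwrite("pics/c2.png",np.hstack([b[:h],c[:h]]))
cv2.imwrite("pics/c3.png",cv2.resize(s[280:385,265:365],None,fx=5.5,fy=5.5,interpolation=cv2.INTER_CUBIC))
```

```text
(no output)
```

View pics/c1.png

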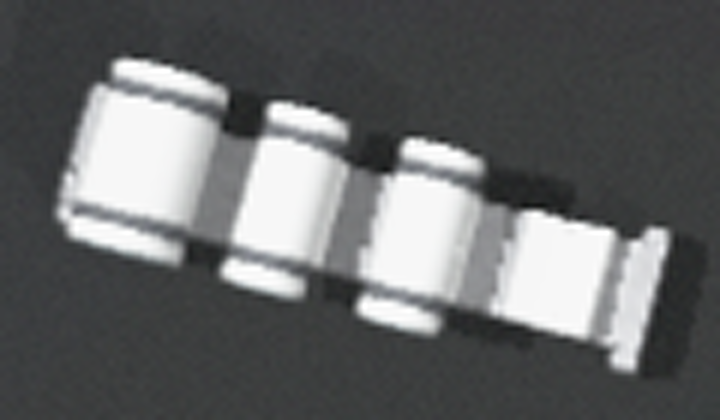

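View pics/c2.png

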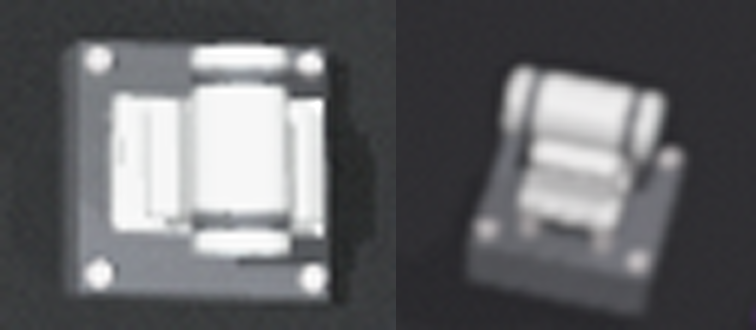

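View pics/c3.png

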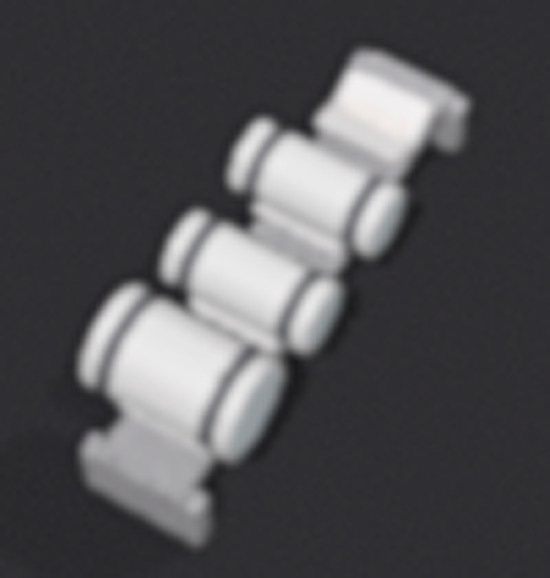

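The crops confirm the choices: the slim barrel in the V at (440,272), the thick one at the shelf's left end, two slim spares beside it, and the right cradle free with its paper strip. Next, cast rays through hand-picked points.

```bash
cat > h.py <<'E'
import numpy as np,pickle
def ray(f,uv):
    d=f["R"].T@np.linalg.inv(f["mtx"])@np.array([uv[0],uv[1],1.]); return -f["R"].T@f["t"],d
def onz(f,uv,z):
    c,d=ray(f,uv); return c+d*(z-c[2])/d[2]
def crop(x,y,k,ox,oy): return ((x+.5)/k-.5+ox,(y+.5)/k-.5+oy)
def tri(f1,p1,f2,p2):
    c1,d1=ray(f1,p1);c2,d2=ray(f2,p2);d1=d1/np.linalg.norm(d1);d2=d2/np.linalg.norm(d2)
    A=np.c_[d1,-d2];s=np.linalg.lstsq(A,c2-c1,rcond=None)[0]
    a=c1+d1*s[0];b=c2+d2*s[1];return (a+b)/2,np.linalg.norm(a-b)
E
python3 - <<'E'
from h import *
T=pickle.load(open("top0.pkl","rb"));S=pickle.load(open("side0.pkl","rb"))
np.set_printoptions(precision=4,suppress=True)
c1=lambda x,y:crop(x,y,6,185,215)
for n,q,z in(("thick",[(112,60),(228,95),(182,265),(65,232)],.0538),("a",[(268,103),(350,125),(305,298),(222,278)],.048),("b",[(400,138),(485,160),(440,332),(357,312)],.048)):
    P=np.array([onz(T,c1(*p),z) for p in q]); ax=P[0]+P[1]-P[2]-P[3]
    print(n,P.mean(0),np.degrees(np.arctan2(ax[1],ax[0])),"len",np.linalg.norm(ax)/2)
c2=lambda x,y:crop(x,y,6.6,404,250)
print("slim V",onz(T,c2(240,149),.0684))
P=[onz(T,c2(*p),.025) for p in[(98,59),(310,63),(313,278),(98,273)]]
print("stand",np.mean(P,0)); ax=P[0]+P[1]-P[2]-P[3];print(np.degrees(np.arctan2(ax[1],ax[0]))); ay=P[0]+P[3]-P[1]-P[2];print(np.degrees(np.arctan2(ay[1],ay[0]))-90)
# side centres: c3 5.5x off 265,280 ; c2 right: 6x, offset 345,175, x-396
c3=lambda x,y:crop(x,y,5.5,265,280)
for n,p,t in(("thick",(182,372),(146.5,162)),("a",(252,281),(286,201)),("b",(316,188),(420.5,235.5))):
    print(n,*tri(S,c3(*p),T,c1(*t)))
print("slim",*tri(S,crop(583-396,106,6,345,175),T,c2(240,149)))
print("jar",onz(T,(359,268),.045),"cam",-T["R"].T@T["t"])
E
```

```text
thick [0.5482 0.2754 0.0538] -13.720825964357578 len 0.05543660628820668
a [0.537  0.2325 0.048 ] -13.504613117502846 len 0.05652859252137944
b [0.5261 0.1903 0.048 ] -13.4480779902676 len 0.056052271127621366
slim V [ 0.4898 -0.153   0.0684]
stand [ 0.4874 -0.1531  0.025 ]
-1.395232858439581
-1.248529664178676
thick [0.5486 0.2754 0.0544] 0.0004786785822209287
a [0.537  0.2326 0.0481] 0.0003936881553848803
b [0.526  0.1903 0.0477] 9.288885177360972e-06
slim [ 0.4889 -0.1515  0.075 ] 0.0008476264107512201
jar [ 0.4994 -0.0061  0.045 ] cam [0.4198 0.0873 1.0553]
```

Lens poses from rays (two views agree to under 1 mm, except the V-block slim's height):

| Item | x, y (m) | Notes |
|---|---|---|
| Thick barrel | (.548, .275) | |
| Spare | (.537, .2325) | |
| Spare | (.526, .190) | |
| Free cradle | (.515, .148) | shelf yaw about -14° |
| Slim barrel | (.490, -.153) | |
| Stand | (.487, -.153) | yaw about -1.3° |

Moving over the V now.

{"api": "arm_command", "payload": {"rows": [0.03,-0.04,0,-7,1,0.04,-0.08,0,-14,1,0.05,-0.12,0,-21,1,0.06,-0.16,0,-28,1,0.075,-0.2,0,-35,1,0.09,-0.24,-0.005,-42,1,0.1,-0.28,-0.01,-49,1,0.11,-0.32,-0.01,-56,1]}}

```text
clock: 0.77
eef_pos: [0.3762, 0.2501, 0.2162]
tcp_rot: [0.655, 0.756, -0.0, -0.0]
wrist_force: [0.9, -0.6, 0.4]
grip_width: 0.0919
```

{"api": "arm_command", "payload": {"rows": [0.02,-0.04,0,-5,1,0.035,-0.08,0,-9.9,1,0.05,-0.12,0,-9.9,1,0.06,-0.16,0,-9.9,1,0.075,-0.2,-0.005,-9.9,1,0.09,-0.24,-0.01,-9.9,1,0.1,-0.28,-0.02,-9.9,1,0.108,-0.32,-0.03,-9.9,1]}}

```text
clock: 1.43
eef_pos: [0.4834, -0.0616, 0.1888]
tcp_rot: [0.715, 0.699, 0.0, 0.0]
wrist_force: [0.6, -0.2, 0.8]
grip_width: 0.0919
```

{"api": "arm_command", "payload": {"rows": [0.002,-0.03,-0.01,0,1,0.004,-0.06,-0.02,0,1,0.004,-0.077,-0.03,0,1,0.004,-0.077,-0.03,0,1,0.004,-0.077,-0.03,0,1]}}

```text
clock: 1.85
eef_pos: [0.4859, -0.1376, 0.1582]
tcp_rot: [0.716, 0.698, -0.001, -0.001]
wrist_force: [0.0, -0.3, 0.6]
grip_width: 0.0915
```

```bash
cat > st.py <<'E'
from cell import *
import numpy as np
from scipy.spatial.transform import Rotation as R
np.set_printoptions(precision=4,suppress=True)
s=state();y=R.from_quat(s["tcp_rot"]).as_matrix()
print("t",round(s["clock"],2),"p",np.array(s["eef_pos"]),"yaw_y",np.degrees(np.arctan2(y[1,1],y[0,1])),"zaxis",y[:,2],"w",s["grip_width"],"F",np.array(s["wrist_force"]),"M",np.array(s["ft_torque"]),"q",np.array(s["joint_positions"]))
E
python3 st.py
```

```text
t 1.85 p [ 0.4859 -0.1376  0.1582] yaw_y -1.482733696965616 zaxis [-0.0017 -0.0001 -1.    ] w 0.09154236321516433 F [ 0.0136 -0.3013  0.6064] M [-0.075   0.0209  0.0456] q [-0.2671  0.3422  0.5664  1.981  -0.2342  0.8839  0.3972]
```

{"api": "arm_command", "payload": {"rows": [0.004,-0.0155,-0.01,0,1,0.004,-0.0155,-0.03,0,1,0.004,-0.0155,-0.06,0,1,0.004,-0.0155,-0.085,0,1,0.004,-0.0155,-0.1,0,1,0.004,-0.0155,-0.108,0,1,0.004,-0.0155,-0.108,0,1]}}

```text
clock: 2.43
eef_pos: [0.4901, -0.1507, 0.0497]
tcp_rot: [0.715, 0.699, -0.0, -0.001]
wrist_force: [-0.5, 1.0, -0.6]
grip_width: 0.0917
```

```bash
python3 st.py
python3 - <<'E'
from cell import *
import cv2,numpy as np
t=grab_frame("top")["color"][:,:,::-1];s=grab_frame("side")["color"][:,:,::-1]
cv2.imwrite("pics/p1.png",np.hstack([cv2.resize(t[230:320,390:480],None,fx=4.4,fy=4.4),cv2.resize(s[150:240,330:420],None,fx=4.4,fy=4.4)]))
E
```

```text
t 2.43 p [ 0.4901 -0.1507  0.0497] yaw_y -1.2332369774354461 zaxis [-0.0023  0.0009 -1.    ] w 0.09165088125340241 F [-0.4577  0.983  -0.5526] M [-0.1103  0.05   -0.0258] q [-0.1481  0.5164  0.4675  2.0573 -0.3759  0.6522  0.5485]
```

View pics/p1.png

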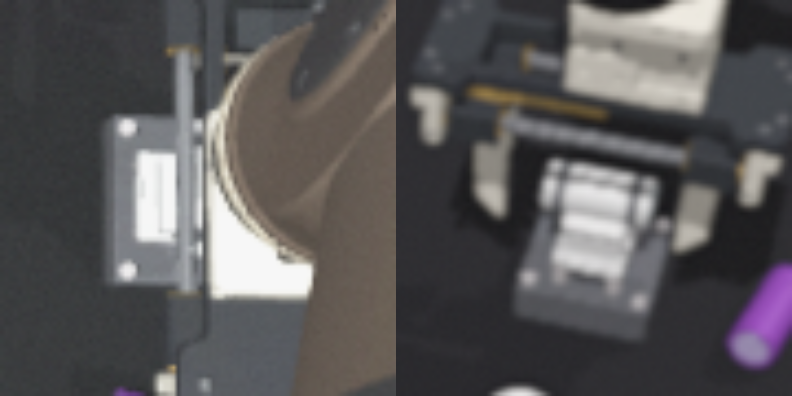

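The left part (top view) and the right part (side view) show the open fingers straddling both ends of the slim barrel, which is at about (600,195) in the composite. Closing.

{"api": "arm_command", "payload": {"rows": [0,0,0,0,0.0,0,0,0,0,0.0,0,0,0,0,0.0,0,0,0,0,0.0,0,0,0,0,0.0,0,0,0,0,0.0], "force": 20}}

```text
clock: 3.03
eef_pos: [0.4905, -0.1523, 0.051]
tcp_rot: [0.715, 0.699, -0.0, -0.0]
wrist_force: [-2.7, -0.2, 3.7]
grip_width: 0.0564
```

```bash
python3 st.py
```

```text
t 3.03 p [ 0.4905 -0.1523  0.051 ] yaw_y -1.3373581885426546 zaxis [-0.0003  0.0001 -1.    ] w 0.056385020847143835 F [-2.6705 -0.2029  3.6924] M [-0.1377  0.8635 -0.0671] q [-0.1472  0.5145  0.4696  2.0566 -0.3754  0.6529  0.549 ]
```

{"api": "arm_command", "payload": {"rows": [0,0,0.008,0,0.0,0,0,0.025,0,0.0,0,0,0.055,0,0.0,0,0,0.085,0,0.0,0,0,0.1,0,0.0,0,0,0.1,0,0.0], "force": 20}}

```text
clock: 3.53
eef_pos: [0.4927, -0.1531, 0.1546]
tcp_rot: [0.715, 0.699, 0.002, 0.002]
wrist_force: [0.8, -0.3, 0.2]
grip_width: 0.0555
```

```bash
python3 st.py
```

```text
t 3.53 p [ 0.4927 -0.1531  0.1546] yaw_y -1.3518689345759378 zaxis [ 0.0059 -0.0007 -1.    ] w 0.055503278838342045 F [ 0.8206 -0.2701  0.2108] M [-0.0863  0.0143 -0.0404] q [-0.2373  0.3618  0.5708  1.9668 -0.2529  0.8765  0.4426]
```

{"api": "arm_command", "payload": {"rows": [0.002,0.02,0,0,0.0,0.006,0.055,0,-2,0.0,0.01,0.095,0,-5,0.0,0.013,0.135,0,-8,0.0,0.016,0.175,0,-11,0.0,0.02,0.215,0,-12.7,0.0,0.023,0.255,0,-12.7,0.0,0.025,0.285,0,-12.7,0.0]}}

```text
clock: 4.2
eef_pos: [0.515, 0.1367, 0.1502]
tcp_rot: [0.787, 0.616, -0.0, -0.0]
wrist_force: [0.5, 0.7, -1.0]
grip_width: 0.0564
```

{"api": "arm_command", "payload": {"rows": [0,0.012,0,0,0.0,0,0.016,0,0,0.0,0,0.016,0,0,0.0,0,0.016,0,0,0.0,0,0.016,0,0,0.0]}}

```text
clock: 4.62
eef_pos: [0.5158, 0.1464, 0.1509]
tcp_rot: [0.789, 0.614, -0.0, 0.0]
wrist_force: [-0.4, -0.9, -2.5]
grip_width: 0.0558
```

```bash
python3 st.py
python3 - <<'E'
from cell import *
import cv2,numpy as np,pickle
T=grab_frame("top");S=grab_frame("side");pickle.dump((T,S),open("f2.pkl","wb"))
t=T["color"][:,:,::-1];s=S["color"][:,:,::-1]
cv2.imwrite("pics/p2.png",np.hstack([cv2.resize(t[235:305,400:470],None,fx=8,fy=8,interpolation=cv2.INTER_CUBIC)[:,:400*1],cv2.resize(s[230:370,280:380],None,fx=4,fy=4,interpolation=cv2.INTER_CUBIC)]))if 0 else None
cv2.imwrite("pics/p2a.png",cv2.resize(t[245:305,400:470],None,fx=10,fy=10,interpolation=cv2.INTER_CUBIC))
cv2.imwrite("pics/p2b.png",cv2.resize(s[230:370,250:400],None,fx=4,fy=4,interpolation=cv2.INTER_CUBIC))
E
```

```text
t 4.62 p [0.5158 0.1464 0.1509] yaw_y -14.208024648455657 zaxis [-0.0001 -0.0008 -1.    ] w 0.055822048063138965 F [-0.3689 -0.8581 -2.4658] M [-0.1424  0.0794  0.016 ] q [-0.799   0.4038  0.5691  1.9184 -0.2736  0.8965 -0.3416]
```

View pics/p2a.png

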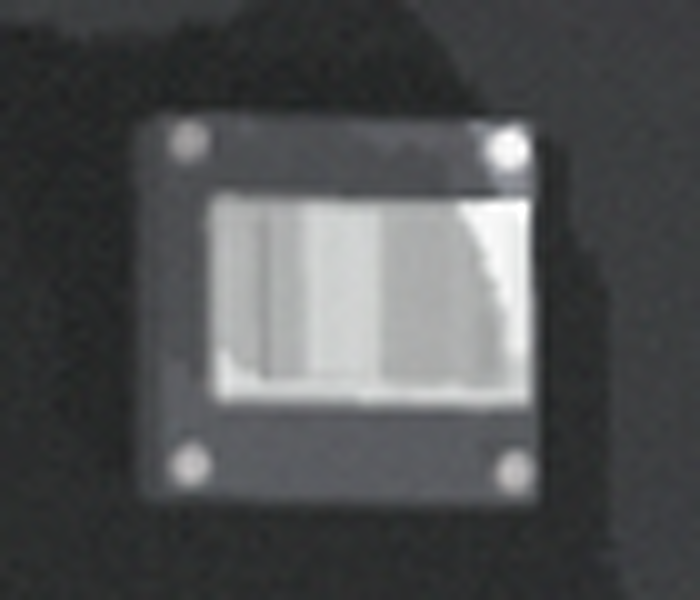

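View pics/p2b.png

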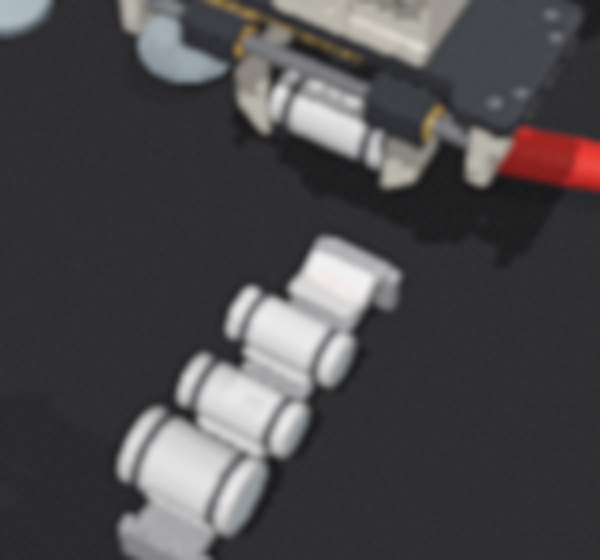

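Top view: the empty V-block spans about x 212–530 and y 198–403 in the crop, with screws at (188,142), (507,148), (515,470) and (190,466). Side view: the slim barrel is level in the grip beyond the free cradle. Going down.

{"api": "arm_command", "payload": {"rows": [0,0,-0.02,0,0.0,0,0,-0.05,0,0.0,0,0,-0.08,0,0.0,0,0,-0.1,0,0.0,0,0,-0.108,0,0.0,0,0,-0.11,0,0.0,0,0,-0.11,0,0.0,0,0,-0.11,0,0.0]}}

```text
clock: 5.38
eef_pos: [0.5167, 0.1486, 0.042]
tcp_rot: [0.788, 0.615, 0.001, 0.0]
wrist_force: [0.4, -0.1, -0.3]
grip_width: 0.0559
```

```bash
python3 st.py
python3 - <<'E'
from cell import *
import cv2,numpy as np,pickle
from h import *
T=grab_frame("top");S=grab_frame("side")
t=T["color"][:,:,::-1];s=S["color"][:,:,::-1]
cv2.imwrite("pics/p3a.png",cv2.resize(t[205:295,185:335],None,fx=5,fy=5,interpolation=cv2.INTER_CUBIC))
cv2.imwrite("pics/p3b.png",cv2.resize(s[250:385,260:400],None,fx=4.4,fy=4.4,interpolation=cv2.INTER_CUBIC))
c=lambda x,y:crop(x,y,10,400,245)
P=[onz(T,c(*p),.025) for p in[(188,142),(507,148),(515,470),(190,466)]];print("stand",np.mean(P,0))
ax=P[0]+P[1]-P[2]-P[3];print(np.degrees(np.arctan2(ax[1],ax[0])));ay=P[0]+P[3]-P[1]-P[2];print(np.degrees(np.arctan2(ay[1],ay[0]))-90)
for z in(.05,.0684):
  P=[onz(T,c(*p),z) for p in[(212,198),(530,200),(530,388),(214,383)]];print("block",z,np.mean(P,0),P[0]-P[3],P[0]-P[1])
E
```

```text
t 5.38 p [0.5167 0.1486 0.042 ] yaw_y -14.069103263976984 zaxis [ 0.0017  0.0006 -1.    ] w 0.05586952488491247 F [ 0.3981 -0.0651 -0.2597] M [-0.112   0.0338 -0.0103] q [-0.7157  0.559   0.4688  2.0061 -0.3994  0.664  -0.2353]
stand [ 0.48713649 -0.15304599  0.025     ]
-0.9057761898755254
-0.933868301549964
block 0.05 [ 0.48808959 -0.15133826  0.05      ] [ 0.03468312 -0.0005923   0.        ] [0.00041056 0.05990491 0.        ]
block 0.0684 [ 0.48683994 -0.14697024  0.0684    ] [ 0.03404832 -0.00058146  0.        ] [0.00040305 0.05880847 0.        ]
```

View pics/p3a.png

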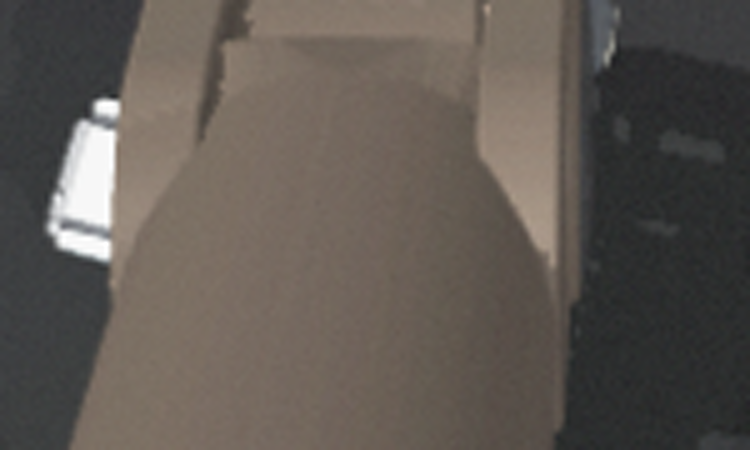

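View pics/p3b.png

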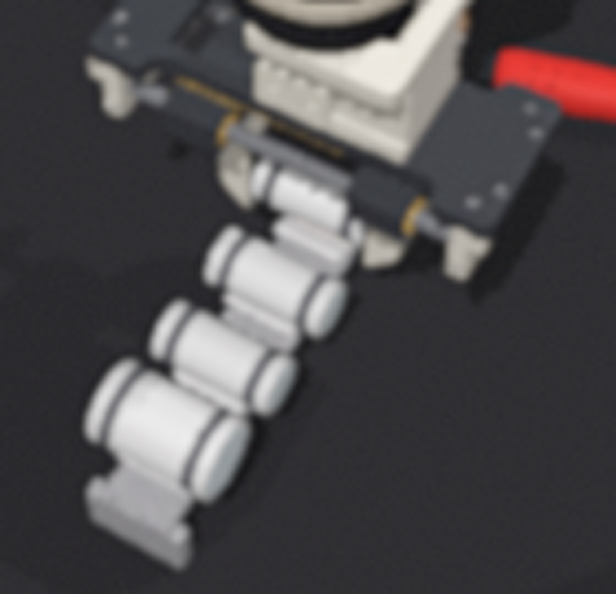

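The side view shows the slim barrel just over the free cradle, in row with the spares. Going down slowly on the force reading.

{"api": "arm_command", "payload": {"rows": [0,0,-0.003,0,0.0,0,0,-0.006,0,0.0,0,0,-0.008,0,0.0,0,0,-0.009,0,0.0,0,0,-0.009,0,0.0,0,0,-0.009,0,0.0,0,0,-0.009,0,0.0]}}

```text
clock: 6.07
eef_pos: [0.5158, 0.1487, 0.0319]
tcp_rot: [0.788, 0.615, -0.0, 0.0]
wrist_force: [-0.2, 0.0, -1.0]
grip_width: 0.0556
```

```bash
python3 st.py
```

```text
t 6.07 p [0.5158 0.1487 0.0319] yaw_y -14.035969226997915 zaxis [ 0.     -0.0001 -1.    ] w 0.055581351267153696 F [-0.2027  0.0431 -0.9949] M [-0.1072  0.1095  0.0128] q [-0.7075  0.5744  0.457   2.0122 -0.4105  0.6444 -0.2261]
```

{"api": "arm_command", "payload": {"rows": [0,0,0,0,0.0]}}

```text
clock: 6.15
eef_pos: [0.5158, 0.1487, 0.0319]
tcp_rot: [0.788, 0.615, 0.0, 0.0]
wrist_force: [0.4, 0.7, -1.8]
grip_width: 0.0561
```

{"api": "arm_command", "payload": {"rows": [0,0,-0.001,0,0.0,0,0,-0.002,0,0.0,0,0,-0.002,0,0.0,0,0,-0.002,0,0.0]}}

```text
clock: 6.48
eef_pos: [0.5159, 0.1488, 0.0308]
tcp_rot: [0.788, 0.615, 0.0, -0.0]
wrist_force: [-4.1, -1.1, 14.0]
grip_width: 0.0557
```

```bash
python3 st.py
```

```text
t 6.48 p [0.5159 0.1488 0.0308] yaw_y -14.044768727703824 zaxis [ 0.0004  0.0009 -1.    ] w 0.055747535112155445 F [-4.0506 -1.078  13.9935] M [-0.2356  0.9502 -0.0017] q [-0.7057  0.5759  0.4551  2.0129 -0.4127  0.6415 -0.2241]
```

Contact, 14 N. Backing off 1 mm and releasing gently.

{"api": "arm_command", "payload": {"rows": [0,0,0.001,0,0.0,0,0,0.001,0,0.0,0,0,0.001,0,0.25,0,0,0.001,0,0.35,0,0,0.001,0,0.6,0,0,0.001,0,0.9,0,0,0.001,0,0.9,0,0,0.001,0,0.9]}}

```text
clock: 7.15
eef_pos: [0.5157, 0.1487, 0.0308]
tcp_rot: [0.788, 0.615, -0.0, 0.0]
wrist_force: [0.6, -0.6, 0.0]
grip_width: 0.0839
```

{"api": "arm_command", "payload": {"rows": [0,0,0.005,0,0.9,0,0,0.02,0,0.9,0,0,0.05,0,0.9,0,0,0.08,0,0.9,0,0,0.11,0,0.9,0,-0.03,0.12,0,0.9,0,-0.07,0.12,0,0.9,0,-0.11,0.12,0,0.9]}}

```text
clock: 7.82
eef_pos: [0.5164, 0.0386, 0.1523]
tcp_rot: [0.787, 0.617, 0.001, 0.0]
wrist_force: [1.1, -0.0, -0.7]
grip_width: 0.0873
```

{"api": "arm_command", "payload": {"rows": [0,-0.03,0,0,0.9,0,-0.06,0,0,0.9,0,-0.09,0,0,0.9,0,-0.09,0,0,0.9,0,-0.09,0,0,0.9]}}

```text
clock: 8.23
eef_pos: [0.5155, -0.0534, 0.1514]
tcp_rot: [0.79, 0.614, 0.0, 0.0]
wrist_force: [-0.2, 1.2, -0.4]
grip_width: 0.0874
```

```bash
python3 st.py
python3 - <<'E'
from cell import *
import cv2,numpy as np,pickle
T=grab_frame("top");S=grab_frame("side");pickle.dump((T,S),open("f4.pkl","wb"))
t=T["color"][:,:,::-1];s=S["color"][:,:,::-1]
cv2.imwrite("pics/p4a.png",cv2.resize(t[215:290,185:305],None,fx=6,fy=6,interpolation=cv2.INTER_CUBIC))
cv2.imwrite("pics/p4b.png",cv2.resize(s[270:385,260:380],None,fx=5,fy=5,interpolation=cv2.INTER_CUBIC))
E
```

```text
t 8.23 p [ 0.5155 -0.0534  0.1514] yaw_y -14.279352267736959 zaxis [ 0.0006 -0.0004 -1.    ] w 0.08735056313146333 F [-0.2028  1.2414 -0.4088] M [-0.0745  0.0378 -0.0375] q [-0.459   0.3794  0.608   1.9624 -0.2773  0.8814  0.0446]
```

View pics/p4a.png

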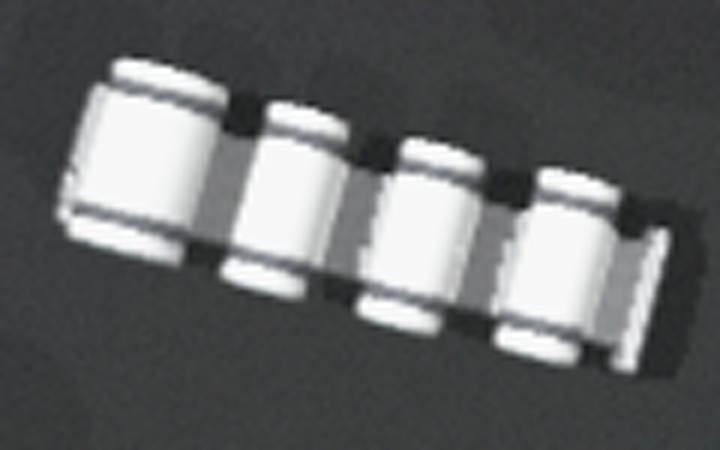

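View pics/p4b.png

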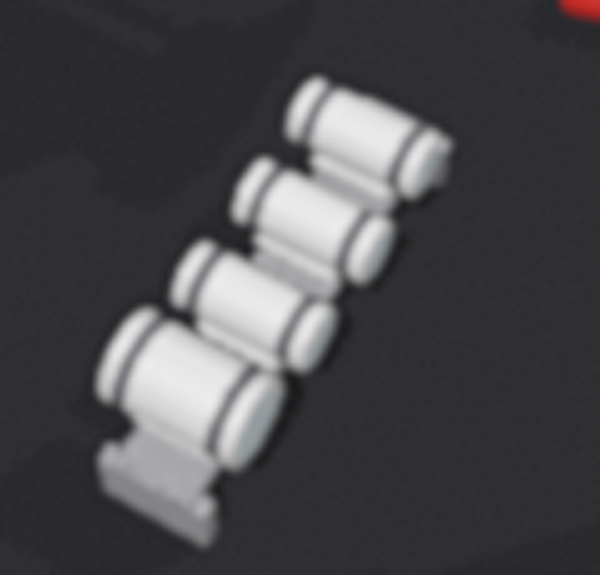

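The slim barrel lies in the free cradle at about (557,267), parallel to the spares. I'll measure its lengthwise offset from them at sub-pixel level.

```bash
cat > ends.py <<'E'
import cv2,numpy as np
from h import *
def prof(f,uv,z,yaw,half=.045,w=.004):
    """end crossings (m) along axis at yaw from ground point of uv"""
    g=cv2.cvtColor(f["color"],cv2.COLOR_RGB2GRAY).astype(np.float32)
    c=onz(f,uv,z);a=np.radians(yaw);d=np.array([np.cos(a),np.sin(a),0]);n=np.array([-d[1],d[0],0])
    s=np.arange(-half,half,.0002);acc=np.zeros(len(s))
    ws=np.linspace(-w,w,9)
    for q in ws:
        P=(c+s[:,None]*d+q*n)@f["R"].T+f["t"];P=P@f["mtx"].T;P=P[:,:2]/P[:,2:]
        acc+=cv2.remap(g,P[:,0].astype(np.float32)[None],P[:,1].astype(np.float32)[None],cv2.INTER_CUBIC)[0]
    acc/=len(ws)
    m=acc>130
    i=np.where(m)[0]
    return c,s[i[0]],s[i[-1]]
E
python3 - <<'E'
from ends import *
np.set_printoptions(precision=4,suppress=True)
T,S=pickle.load(open("f4.pkl","rb"))
e=np.array([np.cos(np.radians(-14)),np.sin(np.radians(-14))])
for n,p,z in(("thick",(146.5,162),.0538),("a",(286,201),.048),("b",(420.5,235.5),.048),("new",(557.5,266.5),.048)):
    c,l,h=prof(T,crop(*p,6,185,215),z,-14); m=c[:2]+e*(l+h)/2
    print(n,c,l,h,"len",h-l,"along",m@e)
E
```

```text
thick [0.5485 0.2755 0.0538] -0.029200000000000094 0.030799999999999536 len 0.05999999999999963 along 0.4663088336218051
a [0.5369 0.2326 0.048 ] -0.029200000000000094 0.030199999999999547 len 0.05939999999999964 along 0.4651342900706951
b [0.526  0.1903 0.048 ] -0.02980000000000009 0.029599999999999557 len 0.05939999999999965 along 0.4641965191357205
new [0.5162 0.1473 0.048 ] -0.029400000000000093 0.02999999999999954 len 0.059399999999999634 along 0.4655140504379658
```

Run:
```python
from ends import *
np.set_printoptions(precision=4,suppress=True)
T,S=pickle.load(open("f4.pkl","rb"));T0=pickle.load(open("top0.pkl","rb"))
def profraw(f,c,yaw,half,w,chan=None):
    g=cv2.cvtColor(f["color"],cv2.COLOR_RGB2GRAY).astype(np.float32)
    a=np.radians(yaw);d=np.array([np.cos(a),np.sin(a),0]);n=np.array([-d[1],d[0],0])
    s=np.arange(-half,half,.0005);acc=0
    for q in np.linspace(-w,w,7):
        P=(c+s[:,None]*d+q*n)@f["R"].T+f["t"];P=P@f["mtx"].T;P=P[:,:2]/P[:,2:]
        acc=acc+cv2.remap(g,P[:,0].astype(np.float32)[None],P[:,1].astype(np.float32)[None],cv2.INTER_CUBIC)[0]
    return s,acc/7
yaw=-14;e=np.array([np.cos(np.radians(yaw)),np.sin(np.radians(yaw)),0]);n=np.array([-e[1],e[0],0])
z=.030
b=np.array([.526,.1903,z])
for k in(-2.55,-2.0,-.55,-.5,.45,.5,-1.5,1.5,-1.55):
    c=b+n*.044*k; c=c+e*(.4650-c@e)
    s,a=profraw(T,c,yaw,.034,.002)
    print(k,np.round(a[::4]).astype(int))
print("cradle0 frame0")
for off in(-.013,-.008,-.004,0,.004,.008,.013):
    zz=.033+abs(off)*np.tan(np.pi/6);c=b-n*.044+n*off;c=c+e*(.4650-c@e);c[2]=zz
    s,a=profraw(T0,c,yaw,.034,.001)
    m=np.where(a>150)[0]; print(off,s[m[0]],s[m[-1]] if len(m) else None,np.round(a[::6]).astype(int))
```

```text
-2.55 [61 61 61 61 62 61 61 63 61 61 63 62 62 60 61 62 62 62 61 61 61 61 62 61
 63 63 63 62 62 62 62 62 60 62]
-2.0 [62 62 61 63 60 57 54 52 50 51 46 49 50 52 50 49 50 52 51 49 52 56 49 48
 51 54 54 59 64 64 63 63 62 61]
-0.55 [ 63  60  60  57  46  43  42  51 104 153 158 150 140 154 165 171 157 151
 165 171 148 122 132 139 131  80  37  38  39  39  37  44  54  55]
-0.5 [ 63  60  60  59  47  44  43  47  84 119 124 124 123 125 128 132 128 127
 130 134 129 119 122 124 121  87  41  39  40  37  36  46  56  56]
0.45 [ 62  61  62  59  46  45  46  45  83 134 150 158 170 166 127 131 138 144
 146 134 139 149 151 132 138 126  43  39  39  38  40  43  54  57]
0.5 [ 63  61  61  59  48  43  44  48  78 116 123 125 129 131 120 122 123 120
 121 121 124 125 125 120 117  93  44  39  39  39  38  41  52  57]
-1.5 [ 63  61  63  56  58  90  95  93 126 158 153 145 145 148 152 147 149 151
 149 143 148 151 149 144 145 107  73  63  44  41  43  46  55  63]
1.5 [ 61  63  62  60  55  46  44  43  65 109 126 122 123 123 126 126 121 120
 124 126 123 121 120 122 124 112  56  39  38  37  37  38  38  47]
-1.55 [ 63  60  
[... 443 characters left out ...]
1899999999999999 0.016500000000000042 [ 60  63  60  61  55 172 250 247 247 247 247 247 247 247 247 247 249 145
  52  59  61  60  61]
0 -0.01899999999999999 0.016500000000000042 [ 61  63  59  62  61 151 248 247 247 247 247 247 247 247 247 247 242 125
  56  54  62  62  61]
0.004 -0.01899999999999999 0.016500000000000042 [ 61  60  59  45  40 160 249 247 247 247 246 247 247 246 247 247 248 118
  36  38  46  58  62]
0.008 -0.01849999999999999 0.016000000000000042 [ 61  63  61  46  44 144 250 246 246 246 246 246 246 246 246 246 252  97
  36  36  43  59  62]
0.013 -0.01849999999999999 0.016000000000000042 [ 61  61  55  41  41 139 241 237 238 241 236 238 236 238 236 234 240  69
  42  41  39  60  62]
```

The board edges between cradles and cradle 0's own edges give a shelf yaw of about -14.5°. On that line the new barrel sits about 1.3 mm too far toward +x. That's cheap to mend: straddle it with the gripper centred right and close gently, so the fingers slide it into line.

{"api": "arm_command", "payload": {"rows": [0,0.02,0,0,0.9,0,0.055,0,0,0.9,-0.001,0.095,0,0,0.9,-0.0013,0.135,0,-0.4,0.9,-0.0013,0.17,0,-0.4,0.9,-0.0013,0.195,0,-0.4,0.9,-0.0013,0.2,0,-0.4,0.9,-0.0013,0.2,0,-0.4,0.9]}}

```text
clock: 9.0
eef_pos: [0.5136, 0.1527, 0.1506]
tcp_rot: [0.788, 0.615, -0.0, -0.0]
wrist_force: [0.5, -0.6, 0.3]
grip_width: 0.087
```

{"api": "arm_command", "payload": {"rows": [0,0,-0.02,0,0.9,0,0,-0.05,0,0.9,0,0,-0.08,0,0.9,0,0,-0.1,0,0.9,0,0,-0.115,0,0.9,0,0,-0.118,0,0.9,0,0,-0.118,0,0.9,0,0,-0.118,0,0.9]}}

```text
clock: 9.67
eef_pos: [0.5149, 0.1482, 0.0336]
tcp_rot: [0.791, 0.612, 0.0, 0.0]
wrist_force: [0.1, -0.6, 0.9]
grip_width: 0.0872
```

```bash
python3 st.py
```

```text
t 9.67 p [0.5149 0.1482 0.0336] yaw_y -14.476337584428727 zaxis [ 0.0007 -0.     -1.    ] w 0.08723963142846676 F [ 0.0879 -0.5898  0.8972] M [-0.0694  0.0495 -0.009 ] q [-0.7134  0.5713  0.4651  2.0146 -0.4138  0.6467 -0.2297]
```

{"api": "arm_command", "payload": {"rows": [0,0,-0.001,0,0.4,0,0,-0.001,0,0.3,0,0,-0.001,0,0.2,0,0,-0.001,0,0.15,0,0,-0.001,0,0.1,0,0,-0.001,0,0.1,0,0,-0.001,0,0.1], "force": 3}}

```text
clock: 10.25
eef_pos: [0.5147, 0.1489, 0.0321]
tcp_rot: [0.79, 0.613, 0.0, 0.0]
wrist_force: [-0.2, 0.2, 4.3]
grip_width: 0.0561
```

```bash
python3 st.py
```

```text
t 10.25 p [0.5147 0.1489 0.0321] yaw_y -14.425537335019499 zaxis [ 0.0005  0.0003 -1.    ] w 0.05606319400985884 F [-0.248   0.1945  4.3498] M [-0.0553  0.1476  0.0061] q [-0.7129  0.5736  0.4629  2.0153 -0.4157  0.6437 -0.2285]
```

{"api": "arm_command", "payload": {"rows": [0,0,0,0,0.1,0,0,0,0,0.3,0,0,0,0,0.5,0,0,0,0,0.9,0,0,0,0,0.9,0,0,0,0,0.9], "force": 10}}

```text
clock: 10.75
eef_pos: [0.5143, 0.1487, 0.0317]
tcp_rot: [0.79, 0.613, -0.0, -0.0]
wrist_force: [0.0, -0.4, -0.5]
grip_width: 0.0818
```

{"api": "arm_command", "payload": {"rows": [0,0,0.005,0,0.9,0,0,0.02,0,0.9,0,0,0.05,0,0.9,0,0,0.08,0,0.9,0,0,0.11,0,0.9,0,-0.03,0.12,0,0.9,0,-0.07,0.12,0,0.9,0,-0.11,0.12,0,0.9]}}

```text
clock: 11.42
eef_pos: [0.515, 0.0386, 0.1533]
tcp_rot: [0.789, 0.614, 0.001, 0.0]
wrist_force: [1.4, -1.0, 0.3]
grip_width: 0.0874
```

{"api": "arm_command", "payload": {"rows": [0,-0.03,0,0,0.9,0,-0.06,0,0,0.9,0,-0.09,0,0,0.9,0,-0.09,0,0,0.9,0,-0.09,0,0,0.9]}}

```text
clock: 11.83
eef_pos: [0.5142, -0.0534, 0.1523]
tcp_rot: [0.792, 0.611, 0.0, 0.0]
wrist_force: [-0.3, -1.0, -0.9]
grip_width: 0.087
```

```bash
python3 st.py
python3 - <<'E'
from cell import *
from ends import *
T=grab_frame("top");S=grab_frame("side");pickle.dump((T,S),open("f5.pkl","wb"))
t=T["color"][:,:,::-1]
cv2.imwrite("pics/p5a.png",cv2.resize(t[215:290,185:305],None,fx=6,fy=6,interpolation=cv2.INTER_CUBIC))
yaw=-14
e=np.array([np.cos(np.radians(yaw)),np.sin(np.radians(yaw))])
for n,p,z in(("thick",(146.5,162),.0538),("a",(286,201),.048),("b",(420.5,235.5),.048),("new",(557.5,266.5),.048)):
    c,l,h=prof(T,crop(*p,6,185,215),z,yaw); m=c[:2]+e*(l+h)/2
    print(n,c,l,h,"len",h-l,"along",m@e)
E
```

```text
t 11.83 p [ 0.5142 -0.0534  0.1523] yaw_y -14.67785589151737 zaxis [ 0.0005 -0.0003 -1.    ] w 0.08695648773044522 F [-0.294  -0.952  -0.9202] M [-0.0782  0.0822  0.0301] q [-0.4661  0.3772  0.6167  1.9648 -0.2789  0.8831  0.0401]
thick [0.54845797 0.27553352 0.0538    ] -0.029200000000000094 0.030799999999999536 len 0.05999999999999963 along 0.4663088336218051
a [0.53685821 0.23262441 0.048     ] -0.029200000000000094 0.030199999999999547 len 0.05939999999999964 along 0.4651342900706951
b [0.52596047 0.19031217 0.048     ] -0.02980000000000009 0.029599999999999557 len 0.05939999999999965 along 0.4641965191357205
new [0.51618436 0.14730964 0.048     ] -0.030600000000000085 0.028999999999999554 len 0.05959999999999964 along 0.4644140504379657
```

View pics/p5a.png

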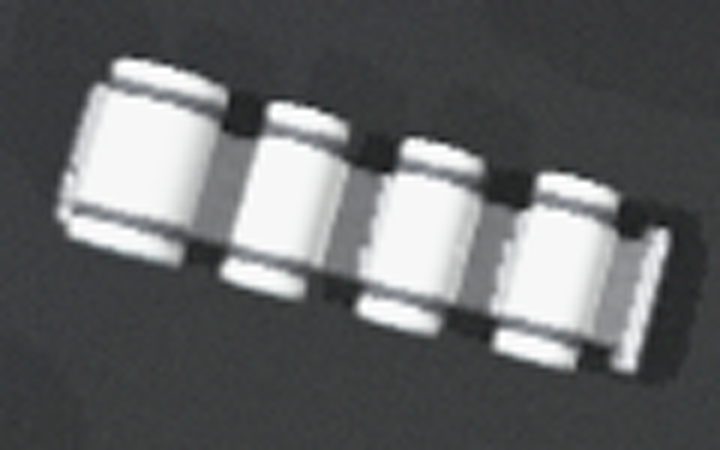

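The barrel now sits at .4644 along its axis, on the shelf's line to about 0.4 mm (spare b reads .4642). Next, the thick barrel at the left end.

{"api": "arm_command", "payload": {"rows": [0.002,0.025,0,0,0.95,0.006,0.065,0,0,0.95,0.01,0.105,0,0,0.95,0.014,0.145,0,0,0.95,0.018,0.185,0,0,0.95,0.022,0.225,0,0,0.95,0.027,0.265,0,0,0.95,0.031,0.3,0,0,0.95]}}

```text
clock: 12.6
eef_pos: [0.5441, 0.254, 0.1517]
tcp_rot: [0.789, 0.614, 0.0, -0.001]
wrist_force: [1.5, -0.5, 0.5]
grip_width: 0.0896
```

{"api": "arm_command", "payload": {"rows": [0.003,0.02,0,0,0.95,0.003,0.028,0,0,0.95,0.003,0.028,-0.02,0,0.95,0.003,0.028,-0.05,0,0.95,0.003,0.028,-0.08,0,0.95,0.003,0.028,-0.1,0,0.95,0.003,0.028,-0.114,0,0.95,0.003,0.028,-0.115,0,0.95]}}

```text
clock: 13.27
eef_pos: [0.5458, 0.2762, 0.034]
tcp_rot: [0.79, 0.613, -0.003, -0.0]
wrist_force: [0.2, -0.3, 0.7]
grip_width: 0.0895
```

{"api": "arm_command", "payload": {"rows": [0,0,0,0,0.95,0,0,0,0,0.95]}}

```text
clock: 13.43
eef_pos: [0.5488, 0.277, 0.0378]
tcp_rot: [0.79, 0.613, 0.0, 0.0]
wrist_force: [-0.4, -0.3, 1.3]
grip_width: 0.0896
```

```bash
python3 st.py
python3 - <<'E'
from cell import *
from ends import *
S=grab_frame("side")
cv2.imwrite("pics/p6.png",cv2.resize(S["color"][270:400,240:380,::-1],None,fx=4.6,fy=4.6,interpolation=cv2.INTER_CUBIC))
E
```

```text
t 13.43 p [0.5488 0.277  0.0378] yaw_y -14.415271518231433 zaxis [ 0.0009  0.0003 -1.    ] w 0.08955396334779225 F [-0.3551 -0.2792  1.342 ] M [-0.0723  0.1064 -0.0178] q [-0.8713  0.6631  0.475   1.8126 -0.4181  0.7658 -0.4281]
```

View pics/p6.png

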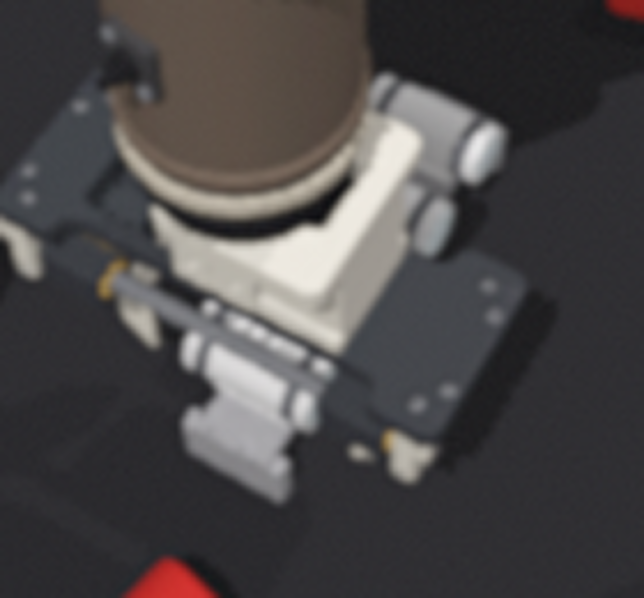

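The fingers straddle the thick barrel (band ends at (205,355) and (300,400) in the crop). Closing and lifting.

{"api": "arm_command", "payload": {"rows": [0,0,-0.002,0,0.3,0,0,-0.002,0,0.1,0,0,-0.002,0,0.0,0,0,-0.002,0,0.0,0,0,-0.002,0,0.0,0,0,-0.002,0,0.0,0,0,-0.002,0,0.0,0,0,-0.002,0,0.0], "force": 30}}

```text
clock: 14.15
eef_pos: [0.5485, 0.2767, 0.035]
tcp_rot: [0.79, 0.613, 0.0, 0.0]
wrist_force: [-0.3, -1.2, 2.5]
grip_width: 0.0561
```

```bash
python3 st.py
```

```text
t 14.15 p [0.5485 0.2767 0.035 ] yaw_y -14.437834692240745 zaxis [ 0.0001  0.     -1.    ] w 0.05612210251973072 F [-0.3171 -1.1734  2.544 ] M [-0.1301  0.1402 -0.0266] q [-0.8693  0.6668  0.4727  1.8143 -0.4204  0.7613 -0.4263]
```

{"api": "arm_command", "payload": {"rows": [0,0,0.008,0,0.0,0,0,0.025,0,0.0,0,0,0.055,0,0.0,0,0,0.085,0,0.0,0,0,0.11,0,0.0,0,-0.02,0.12,0,0.0,-0.004,-0.055,0.12,0,0.0,-0.008,-0.095,0.12,0,0.0]}}

```text
clock: 14.82
eef_pos: [0.5405, 0.1827, 0.1558]
tcp_rot: [0.789, 0.614, 0.001, 0.0]
wrist_force: [1.3, -1.3, -1.4]
grip_width: 0.0557
```

```bash
python3 st.py;  python3 - <<'E'
from cell import *
from ends import *
S=grab_frame("side")
cv2.imwrite("pics/p7.png",cv2.resize(S["color"][220:400,230:400,::-1],None,fx=3.3,fy=3.3,interpolation=cv2.INTER_CUBIC))
E
```

```text
t 14.82 p [0.5405 0.1827 0.1558] yaw_y -14.192420187703823 zaxis [ 0.0017  0.0013 -1.    ] w 0.055736199524827404 F [ 1.2879 -1.2714 -1.3882] M [-0.2361  0.0089  0.0062] q [-0.8296  0.4528  0.5749  1.8327 -0.2997  0.941  -0.3703]
```

View pics/p7.png

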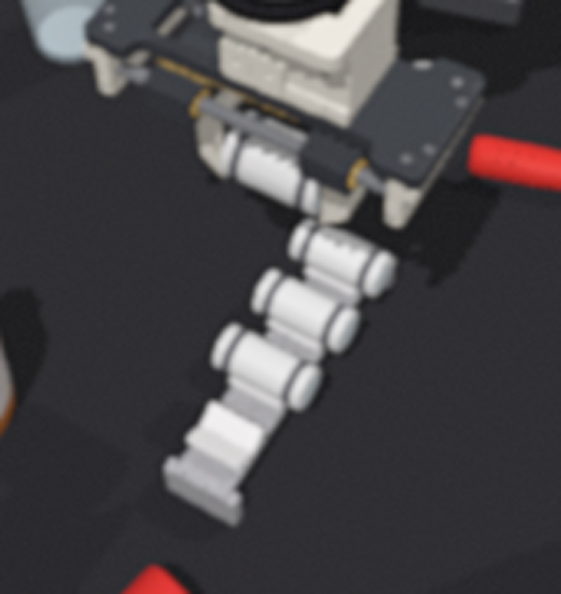

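The thick barrel is held level; the three slim barrels and the paper in the freed cradle are undisturbed. Next: measure the V's centre and the camera-to-arm offset there.

Run:
```python
from ends import *
np.set_printoptions(precision=4,suppress=True)
T0=pickle.load(open("top0.pkl","rb"));T,S=pickle.load(open("f5.pkl","rb"))
c,l,h=prof(T0,(439.94,272.15),.0684,-1.1);print("slim",c,l,h,"x",c[0]+(l+h)/2)
from scipy.ndimage import gaussian_filter1d
def raw(f,c,yaw,half,w):
    g=cv2.cvtColor(f["color"],cv2.COLOR_RGB2GRAY).astype(np.float32)
    a=np.radians(yaw);d=np.array([np.cos(a),np.sin(a),0]);n=np.array([-d[1],d[0],0])
    s=np.arange(-half,half,.0002);acc=0
    for q in np.linspace(-w,w,5):
        P=(c+s[:,None]*d+q*n)@f["R"].T+f["t"];P=P@f["mtx"].T;P=P[:,:2]/P[:,2:]
        acc=acc+cv2.remap(g,P[:,0].astype(np.float32)[None],P[:,1].astype(np.float32)[None],cv2.INTER_CUBIC)[0]
    return s,acc/5
F2=pickle.load(open("f2.pkl","rb"))[0]
for F,nm in((T,"f5"),(F2,"f2")):
  for off in(-.015,-.01,-.006,0,.006,.01,.015):
    c=np.array([.4872,-.153+off,.05+abs(off)])
    s,a=raw(F,c,-1.1,.026,.0015); da=gaussian_filter1d(a,6,order=1)
    pk=[i for i in range(2,len(s)-2) if abs(da[i])>abs(da[i-1]) and abs(da[i])>=abs(da[i+1]) and abs(da[i])>1.2]
    print(nm,off,[(round(s[i]*1000,1),round(float(da[i]),1)) for i in pk])
# stand outer edges at z=.024 in +x / -x
for off in(-.02,0,.02):
    c=np.array([.4872,-.153+off,.024]);s,a=raw(T,c,-1.1,.05,.003);da=gaussian_filter1d(a,6,order=1)
    pk=[i for i in range(2,len(s)-2) if abs(da[i])>abs(da[i-1]) and abs(da[i])>=abs(da[i+1]) and abs(da[i])>.5]
    print("stand",off,[(round(s[i]*1000,1),round(float(da[i]),1)) for i in pk])
for off in(-.03,.03):
    c=np.array([.4872+off,-.153,.024]);s,a=raw(T,c,88.9,.05,.003);da=gaussian_filter1d(a,6,order=1)
    pk=[i for i in range(2,len(s)-2) if abs(da[i])>abs(da[i-1]) and abs(da[i])>=abs(da[i+1]) and abs(da[i])>.5]
    print("standy",off,[(round(s[i]*1000,1),round(float(da[i]),1)) for i in pk])
```

```text
slim [ 0.4898 -0.153   0.0684] -0.03940000000000003 0.029599999999999557 x 0.4848882580850703
f5 -0.015 []
f5 -0.01 []
f5 -0.006 []
f5 0 []
f5 0.006 []
f5 0.01 []
f5 0.015 []
f2 -0.015 [(np.float64(-21.4), 5.5), (np.float64(-17.4), -1.8), (np.float64(8.8), 1.8), (np.float64(16.8), -9.4), (np.float64(23.6), 1.5)]
f2 -0.01 [(np.float64(-20.8), 6.1), (np.float64(-16.4), -2.0), (np.float64(17.2), -5.3)]
f2 -0.006 [(np.float64(-20.6), 6.0), (np.float64(-16.4), -1.8), (np.float64(17.6), -5.2)]
f2 0 [(np.float64(-20.2), 5.9), (np.float64(-15.6), -1.3), (np.float64(18.0), -5.7)]
f2 0.006 [(np.float64(-20.2), 5.7), (np.float64(17.4), -6.3)]
f2 0.01 [(np.float64(-20.2), 5.4), (np.float64(17.2), -6.2)]
f2 0.015 [(np.float64(-20.4), 5.2), (np.float64(17.0), -6.2)]
stand -0.02 []
stand 0 []
stand 0.02 []
standy -0.03 []
standy 0.03 []
```

{"api": "arm_command", "payload": {"rows": [-0.006,-0.038,0,1,0.0,-0.012,-0.077,0,3,0.0,-0.018,-0.115,0,6,0.0,-0.025,-0.155,0,9,0.0,-0.032,-0.195,0,12,0.0,-0.038,-0.235,0,13.3,0.0,-0.044,-0.273,0,13.3,0.0,-0.05,-0.31,0,13.3,0.0]}}

```text
clock: 15.53
eef_pos: [0.4893, -0.1305, 0.1552]
tcp_rot: [0.714, 0.7, 0.0, -0.0]
wrist_force: [0.6, -0.1, -1.8]
grip_width: 0.0559
```

{"api": "arm_command", "payload": {"rows": [-0.0037,-0.02,0,0,0.0,-0.0037,-0.024,-0.005,0,0.0,-0.0037,-0.024,-0.03,0,0.0,-0.0037,-0.024,-0.06,0,0.0,-0.0037,-0.024,-0.08,0,0.0,-0.0037,-0.024,-0.09,0,0.0,-0.0037,-0.024,-0.09,0,0.0,-0.0037,-0.024,-0.09,0,0.0]}}

```text
clock: 16.2
eef_pos: [0.4867, -0.1522, 0.0651]
tcp_rot: [0.714, 0.7, -0.0, -0.0]
wrist_force: [-0.5, -0.3, -2.2]
grip_width: 0.0556
```

{"api": "arm_command", "payload": {"rows": [0,0,0,0,0.0,0,0,0,0,0.0]}}

```text
clock: 16.37
eef_pos: [0.4877, -0.1524, 0.0661]
tcp_rot: [0.714, 0.7, 0.001, 0.001]
wrist_force: [-0.2, 0.1, -1.6]
grip_width: 0.0554
```

```bash
python3 st.py;  python3 - <<'E'
from cell import *
from ends import *
S=grab_frame("side")
cv2.imwrite("pics/p8.png",cv2.resize(S["color"][150:250,320:430,::-1],None,fx=5.5,fy=5.5,interpolation=cv2.INTER_CUBIC))
E
```

```text
t 16.37 p [ 0.4877 -0.1524  0.0661] yaw_y -1.1258892677038372 zaxis [ 0.0023 -0.0003 -1.    ] w 0.05541597181679048 F [-0.2317  0.1231 -1.6126] M [-0.1004  0.0126  0.0145] q [-0.1727  0.4887  0.5034  2.0559 -0.3685  0.6812  0.5511]
```

View pics/p8.png

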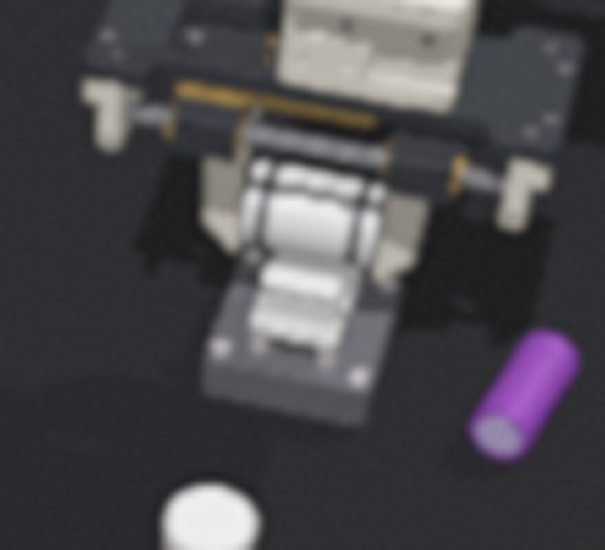

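The thick barrel is just above the V, aligned with it. Lowering by force.

{"api": "arm_command", "payload": {"rows": [0,0,-0.003,0,0.0,0,0,-0.006,0,0.0,0,0,-0.007,0,0.0,0,0,-0.007,0,0.0,0,0,-0.007,0,0.0]}}

```text
clock: 16.83
eef_pos: [0.4866, -0.1523, 0.0578]
tcp_rot: [0.714, 0.7, -0.0, -0.0]
wrist_force: [-0.1, -0.4, -0.5]
grip_width: 0.0556
```

{"api": "arm_command", "payload": {"rows": [0,0,-0.001,0,0.0,0,0,-0.001,0,0.0,0,0,-0.001,0,0.0]}}

```text
clock: 17.08
eef_pos: [0.4869, -0.1522, 0.057]
tcp_rot: [0.714, 0.7, 0.0, 0.0]
wrist_force: [-0.5, 0.5, 2.5]
grip_width: 0.0557
```

```bash
python3 st.py
```

```text
t 17.08 p [ 0.4869 -0.1522  0.057 ] yaw_y -1.1291903939296555 zaxis [ 0.0002  0.0001 -1.    ] w 0.055701715578514714 F [-0.544   0.5149  2.5171] M [0.0528 0.1767 0.0057] q [-0.1638  0.503   0.4926  2.0624 -0.3797  0.6631  0.5607]
```

Contact at TCP z .057, as predicted. Releasing, then retreating to inspect.

{"api": "arm_command", "payload": {"rows": [0,0,0,0,0.22,0,0,0,0,0.3,0,0,0,0,0.5,0,0,0,0,0.9,0,0,0,0,0.9,0,0,0,0,0.9], "force": 10}}

```text
clock: 17.58
eef_pos: [0.4868, -0.1523, 0.0569]
tcp_rot: [0.714, 0.7, -0.0, 0.0]
wrist_force: [0.2, -0.1, -0.0]
grip_width: 0.0818
```

{"api": "arm_command", "payload": {"rows": [0,0,0.005,0,0.9,0,0,0.02,0,0.9,0,0,0.05,0,0.9,0,0,0.08,0,0.9,0,0.03,0.09,0,0.9,0,0.07,0.095,0,0.9,0,0.11,0.095,0,0.9,0,0.15,0.095,0,0.9]}}

```text
clock: 18.25
eef_pos: [0.4869, -0.0009, 0.1529]
tcp_rot: [0.715, 0.7, 0.001, 0.0]
wrist_force: [0.6, 0.0, 0.2]
grip_width: 0.0872
```

{"api": "arm_command", "payload": {"rows": [0,0.04,0,0,0.9,0,0.08,0,0,0.9,0,0.1,0,0,0.9,0,0.1,0,0,0.9]}}

```text
clock: 18.58
eef_pos: [0.4864, 0.1036, 0.152]
tcp_rot: [0.711, 0.703, 0.001, -0.001]
wrist_force: [-0.6, 0.1, 0.6]
grip_width: 0.0872
```

```bash
python3 st.py;  python3 - <<'E'
from cell import *
from ends import *
T=grab_frame("top");S=grab_frame("side");pickle.dump((T,S),open("f9.pkl","wb"))
cv2.imwrite("pics/p9a.png",cv2.resize(T["color"][245:305,400:470,::-1],None,fx=10,fy=10,interpolation=cv2.INTER_CUBIC))
cv2.imwrite("pics/p9b.png",cv2.resize(S["color"][165:235,335:415,::-1],None,fx=7.5,fy=7.5,interpolation=cv2.INTER_CUBIC))
E
```

```text
t 18.58 p [0.4864 0.1036 0.152 ] yaw_y -0.6872763848307933 zaxis [-0.0001  0.0018 -1.    ] w 0.08716483685984464 F [-0.6363  0.0579  0.5613] M [-0.049   0.042  -0.0025] q [-0.7333  0.3333  0.5362  2.0058 -0.225   0.8588 -0.0852]
```

View pics/p9a.png

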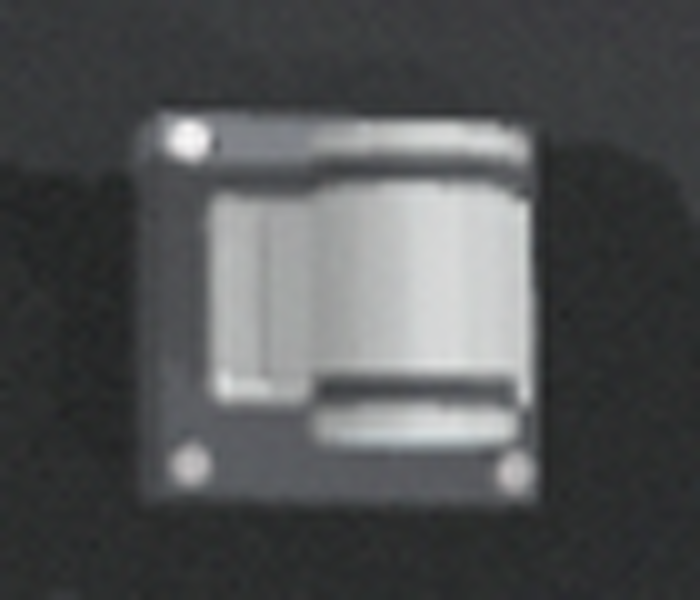

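View pics/p9b.png

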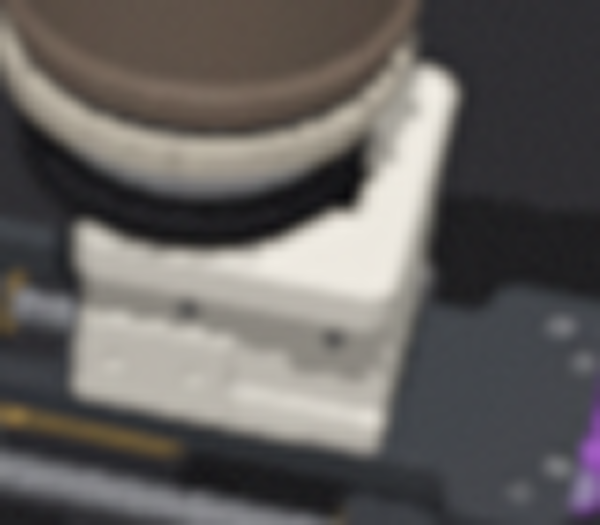

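Run:
```python
from ends import *
from scipy.ndimage import gaussian_filter1d
np.set_printoptions(precision=4,suppress=True)
T,S=pickle.load(open("f9.pkl","rb"))
c=onz(T,crop(418,284,10,400,245),.0755);print("hand",c)
def raw(f,c,yaw,half,w):
    g=cv2.cvtColor(f["color"],cv2.COLOR_RGB2GRAY).astype(np.float32)
    a=np.radians(yaw);d=np.array([np.cos(a),np.sin(a),0]);n=np.array([-d[1],d[0],0])
    s=np.arange(-half,half,.0002);acc=0
    for q in np.linspace(-w,w,9):
        P=(c+s[:,None]*d+q*n)@f["R"].T+f["t"];P=P@f["mtx"].T;P=P[:,:2]/P[:,2:]
        acc=acc+cv2.remap(g,P[:,0].astype(np.float32)[None],P[:,1].astype(np.float32)[None],cv2.INTER_CUBIC)[0]
    return s,acc/9
def pk(c,yaw,half,w,th):
    s,a=raw(T,np.array(c),yaw,half,w);da=gaussian_filter1d(a,5,order=1)
    return [(round((s[i])*1000,1),round(float(da[i]),1)) for i in range(2,len(s)-2) if abs(da[i])>abs(da[i-1]) and abs(da[i])>=abs(da[i+1]) and abs(da[i])>th]
print("barrel along",pk([.488,c[1],.0755],-1,.04,.004,1.2))
for off in(-.01,.01): print("across",pk([.488+off,c[1],.0755],89,.03,.003,1.2))
for y in(-.133,-.137): print("block",y,pk([.488,y,.0684 if y>-.135 else .0665],-1,.03,.0015,1.2))
for off in(-.02,0,.02): print("stand",pk([.488,-.153+off,.024],-1,.045,.003,.6))
for off in(-.028,.03): print("standy",pk([.488+off,-.153,.024],89,.045,.003,.6))
```

```text
hand [ 0.4878 -0.1538  0.0755]
barrel along [(np.float64(-29.4), 6.3), (np.float64(-21.8), -6.2), (np.float64(-16.8), 6.7), (np.float64(18.8), -7.3), (np.float64(24.0), 5.7), (np.float64(29.8), -9.1)]
across [(np.float64(-20.8), 8.4)]
across [(np.float64(-21.0), 9.9)]
block -0.133 [(np.float64(-21.4), 3.9), (np.float64(16.2), -4.4), (np.float64(22.8), 2.8)]
block -0.137 [(np.float64(-28.2), 2.1), (np.float64(-22.8), -2.1), (np.float64(-16.0), 2.7), (np.float64(17.6), -4.0), (np.float64(23.8), 3.5)]
stand [(np.float64(-38.8), 2.4), (np.float64(-27.4), 6.2), (np.float64(-20.2), -5.9), (np.float64(-14.0), 6.7), (np.float64(23.0), -6.4), (np.float64(28.8), 5.8), (np.float64(35.0), -9.3)]
stand [(np.float64(-38.6), 2.3), (np.float64(-27.4), 4.6), (np.float64(-19.8), -4.3), (np.float64(-13.8), 5.1), (np.float64(22.8), -4.6), (np.float64(28.4), 5.0), (np.float64(35.2), -5.5)]
stand [(np.float64(-37.8), 2.3), (np.float64(-19.0), 5.4), (np.float64(-14.6), -1.9), (np.float64(20.4), -4.6), (np.float64(26.8), 2.7), (np.float64(36.6), -3.8)]
standy [(np.float64(-35.2), 4.2), (np.float64(-28.0), -1.8), (np.float64(7.0), -1.2), (np.float64(28.0), 2.4), (np.float64(34.2), -2.2), (np.float64(41.2), -1.5)]
standy [(np.float64(-36.0), 5.6), (np.float64(23.0), -0.7), (np.float64(26.4), 6.1), (np.float64(33.8), -5.3), (np.float64(40.2), -1.8)]
```

The thick barrel lies in the V: image lengthwise centre x ≈ .488, block and stand centre ≈ .488 (within 1 mm). Going back to regrip it where it settled.

{"api": "arm_command", "payload": {"rows": [0,-0.03,0,0,0.9,0,-0.07,0,0,0.9,0,-0.11,0,0,0.9,0,-0.15,0,0,0.9,0,-0.19,0,0,0.9,0,-0.22,0,0,0.9,0,-0.245,0,0,0.9,0,-0.25,0,0,0.9]}}

```text
clock: 19.35
eef_pos: [0.4852, -0.1595, 0.1526]
tcp_rot: [0.717, 0.697, -0.001, 0.001]
wrist_force: [-0.2, 0.4, 0.0]
grip_width: 0.087
```

{"api": "arm_command", "payload": {"rows": [0,0,0,0,0.9,0,0,-0.02,0,0.9,0,0,-0.05,0,0.9,0,0,-0.075,0,0.9,0,0,-0.09,0,0.9,0,0,-0.095,0,0.9,0,0,-0.095,0,0.9,0,0,-0.095,0,0.9]}}

```text
clock: 20.02
eef_pos: [0.4869, -0.1521, 0.0574]
tcp_rot: [0.714, 0.7, 0.0, 0.0]
wrist_force: [-0.7, 0.5, 1.1]
grip_width: 0.0873
```

{"api": "arm_command", "payload": {"rows": [0,0,0,0,0.9,0,0,0,0,0.9,0,0,0,0,0.9]}}

```text
clock: 20.27
eef_pos: [0.4873, -0.1523, 0.0577]
tcp_rot: [0.714, 0.7, 0.001, 0.001]
wrist_force: [0.4, -0.0, -0.4]
grip_width: 0.0874
```

```bash
python3 st.py
```

```text
t 20.27 p [ 0.4873 -0.1523  0.0577] yaw_y -1.1208551133322773 zaxis [ 0.0017 -0.0001 -1.    ] w 0.08739286981562493 F [ 0.3548 -0.0315 -0.3576] M [-0.0445  0.0217  0.0556] q [-0.1706  0.5033  0.5021  2.0624 -0.3865  0.6647  0.5677]
```

{"api": "arm_command", "payload": {"rows": [0,0,0,0,0.4,0,0,0,0,0.3,0,0,0,0,0.2,0,0,0,0,0.1,0,0,0,0,0.1,0,0,0,0,0.1,0,0,0,0,0.1,0,0,0,0,0.1], "force": 5}}

```text
clock: 20.93
eef_pos: [0.4867, -0.1523, 0.0568]
tcp_rot: [0.714, 0.7, -0.0, -0.0]
wrist_force: [-0.5, 0.0, 0.7]
grip_width: 0.0558
```

{"api": "arm_command", "payload": {"rows": [0,0,0,0,0.0,0,0,0,0,0.0,0,0,0,0,0.0,0,0,0,0,0.0], "force": 40}}

```text
clock: 21.27
eef_pos: [0.4867, -0.1523, 0.0569]
tcp_rot: [0.714, 0.7, -0.0, -0.0]
wrist_force: [-0.8, 0.2, -0.1]
grip_width: 0.0555
```

```bash
python3 st.py
```

```text
t 21.27 p [ 0.4867 -0.1523  0.0569] yaw_y -1.1298352776209233 zaxis [-0.  0. -1.] w 0.0554559984155086 F [-0.778   0.1788 -0.0603] M [-0.0095  0.1157 -0.0383] q [-0.17    0.5048  0.5015  2.0631 -0.3867  0.6642  0.568 ]
```

{"api": "arm_command", "payload": {"rows": [0,0,-0.0005,0,0.0,0,0,-0.001,0,0.0,0,0,-0.0015,0,0.0,0,0,-0.002,0,0.0,0,0,-0.002,0,0.0,0,0,-0.002,0,0.0]}}

```text
clock: 21.77
eef_pos: [0.4867, -0.1523, 0.0549]
tcp_rot: [0.714, 0.7, 0.0, 0.0]
wrist_force: [0.2, 0.9, 4.1]
grip_width: 0.0556
```

```bash
python3 st.py
```

```text
t 21.77 p [ 0.4867 -0.1523  0.0549] yaw_y -1.1330963112216188 zaxis [ 0.  0. -1.] w 0.055640822803670345 F [0.1814 0.8794 4.0945] M [0.0092 0.2912 0.0426] q [-0.1679  0.5079  0.499   2.0643 -0.3894  0.6599  0.5703]
```

{"api": "arm_command", "payload": {"rows": [0,0,-0.0005,0,0.0,0,0,-0.001,0,0.0,0,0,-0.0015,0,0.0,0,0,-0.002,0,0.0,0,0,-0.002,0,0.0,0,0,-0.002,0,0.0]}}

```text
clock: 22.27
eef_pos: [0.4867, -0.1523, 0.0529]
tcp_rot: [0.714, 0.7, 0.0, 0.0]
wrist_force: [-1.4, 0.1, 4.8]
grip_width: 0.0559
```

{"api": "arm_command", "payload": {"rows": [0,0,-0.0005,0,0.0,0,0,-0.001,0,0.0,0,0,-0.0015,0,0.0,0,0,-0.002,0,0.0,0,0,-0.002,0,0.0,0,0,-0.002,0,0.0]}}

```text
clock: 22.77
eef_pos: [0.4868, -0.1522, 0.051]
tcp_rot: [0.714, 0.7, 0.0, -0.0]
wrist_force: [-2.7, 0.7, 7.9]
grip_width: 0.056
```

```bash
python3 st.py;python3 - <<'E'
from cell import *
from ends import *
T=grab_frame("top");S=grab_frame("side");pickle.dump((T,S),open("f10.pkl","wb"))
a=cv2.resize(S["color"][160:240,330:420,::-1],None,fx=4.4,fy=4.4,interpolation=cv2.INTER_CUBIC)
cv2.imwrite("pics/p10.png",cv2.resize(S["color"][160:240,330:420,::-1],None,fx=7,fy=7,interpolation=cv2.INTER_CUBIC))
E
python3 st.py
```

```text
t 22.77 p [ 0.4868 -0.1522  0.051 ] yaw_y -1.134029187840795 zaxis [ 0.0001  0.0002 -1.    ] w 0.05601829692959702 F [-2.6515  0.7197  7.851 ] M [0.0938 0.5026 0.0034] q [-0.1637  0.5141  0.4938  2.0668 -0.3949  0.6514  0.5749]
t 22.87 p [ 0.4868 -0.1523  0.051 ] yaw_y -1.1366215267190949 zaxis [ 0.0002  0.0001 -1.    ] w 0.056136933447762875 F [-2.5991  1.3338  6.8899] M [ 0.0918  0.5044 -0.0198] q [-0.1636  0.514   0.4939  2.0668 -0.3949  0.6514  0.5749]
```

View pics/p10.png

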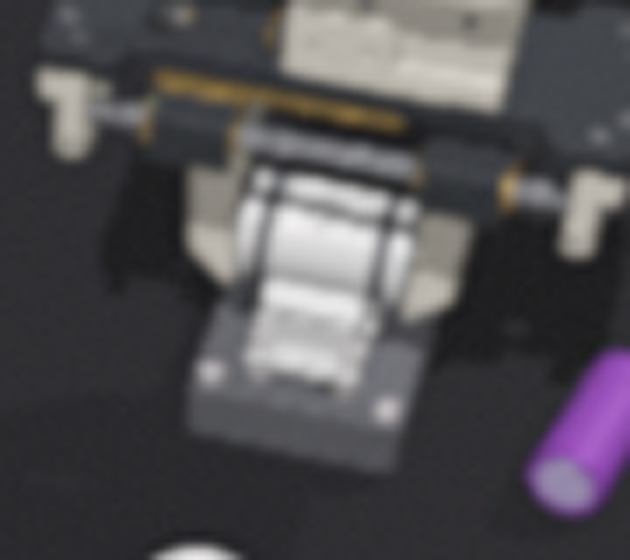

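The side view shows the barrel still square in the jaws, with the block sunk toward the base (feet at about (255,375) and (350,390)). I'll check the depth by image and average the force readings.

```bash
python3 - <<'E'
from ends import *
S0=pickle.load(open("side0.pkl","rb"));S2=pickle.load(open("f2.pkl","rb"))[1];S=pickle.load(open("f10.pkl","rb"))[1]
def pr(f,X): p=f["mtx"]@(f["R"]@np.array(X)+f["t"]);return p[:2]/p[2]
a=pr(S,[.488,-.133,.068]);b=pr(S,[.488,-.133,.062]);print("6mm ->",b-a)
im=[cv2.resize(f["color"][185:230,350:400,::-1],None,fx=7.5,fy=7.5,interpolation=cv2.INTER_CUBIC) for f in(S0,S)]
cv2.imwrite("pics/p11.png",np.hstack(im))
E
for i in 1 2 3; do python3 st.py | grep -o "F \[.*M"; done
```

```text
6mm -> [-0.21947181  1.84367569]
F [-2.5991  1.3338  6.8899] M
F [-2.5991  1.3338  6.8899] M
F [-2.5991  1.3338  6.8899] M
```

View pics/p11.png

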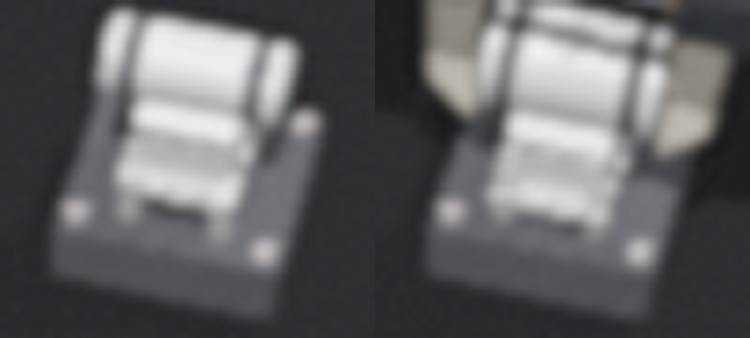

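{"api": "arm_command", "payload": {"rows": [0,0,0,0,0.0]}}

```text
clock: 22.95
eef_pos: [0.4868, -0.1523, 0.051]
tcp_rot: [0.714, 0.7, 0.0, 0.0]
wrist_force: [-2.0, 0.6, 7.6]
grip_width: 0.0558
```

{"api": "arm_command", "payload": {"rows": [0,0,0,0,0.0]}}

```text
clock: 23.03
eef_pos: [0.4867, -0.1523, 0.051]
tcp_rot: [0.714, 0.7, 0.0, 0.0]
wrist_force: [-1.2, 0.7, 6.3]
grip_width: 0.0553
```

{"api": "arm_command", "payload": {"rows": [0,0,0,0,0.0]}}

```text
clock: 23.12
eef_pos: [0.4867, -0.1523, 0.051]
tcp_rot: [0.714, 0.7, 0.0, 0.0]
wrist_force: [-2.6, 0.6, 7.1]
grip_width: 0.056
```

{"api": "arm_command", "payload": {"rows": [0,0,0,0,0.0]}}

```text
clock: 23.2
eef_pos: [0.4867, -0.1523, 0.051]
tcp_rot: [0.714, 0.7, 0.0, 0.0]
wrist_force: [-2.0, 0.8, 7.8]
grip_width: 0.0557
```

Run:
```python
from ends import *
S0=pickle.load(open("side0.pkl","rb"));S2=pickle.load(open("f2.pkl","rb"))[1];S=pickle.load(open("f10.pkl","rb"))[1]
g=lambda f:cv2.cvtColor(f["color"],cv2.COLOR_RGB2GRAY).astype(np.float32)
def match(A,B,r,c):
    up=lambda x:cv2.resize(x,None,fx=10,fy=10,interpolation=cv2.INTER_CUBIC)
    t=up(A[r[0]:r[1],c[0]:c[1]]);w=up(B[r[0]-5:r[1]+5,c[0]-5:c[1]+5])
    m=cv2.matchTemplate(w,t,cv2.TM_CCOEFF_NORMED);_,v,_,p=cv2.minMaxLoc(m);return (p[0]/10-5,p[1]/10-5,round(v,3))
print("block",match(g(S0),g(S),(202,212),(364,384)),match(g(S0),g(S),(198,214),(363,385)))
print("stand check",match(g(S0),g(S),(214,229),(354,392)))
```

```text
block (-0.5, 1.7999999999999998, 0.953) (-0.2999999999999998, 1.7999999999999998, 0.968)
stand check (0.0, 0.20000000000000018, 0.988)
```

The block has sunk 5.3–5.9 mm by image and 5.9 mm by the arm's height. The lateral force is small (~0.7 N against ~7 N down). Handing in.

```bash
python3 -c "
from cell import *
print(sign_off())"
```

```text
the job is handed in; nothing more can be done
None
```

The lens change is done and handed in at about 23 s, with the thick barrel still gripped and pressed in the V-block.

- **Slim barrel:** I took it from the V-block and laid it in the free cradle, where it first sat about 1.3 mm off lengthwise. I nudged it back into line and let go. The last picture of it reads within about 0.5 mm of the shelf's centre line.
- **Thick barrel:** I set it in the V, released it so it could settle, gripped it again at 40 N and pressed straight down. Its lengthwise centre matched the V-block's to within about 1 mm.
- **Depth:** The arm moved down 5.9 mm, and the block's shift in the image reads 5.3–5.9 mm.
- **Flanks:** The side force was only about 0.7 N against about 7 N down, so both flanks carry nearly the same load.
- **Rest of the bench:** The two spares looked undisturbed in the last view of the shelf, and I bumped nothing else that I saw. I took no final full-bench picture.

**Checks that disagreed:**
- The steady push read about 7 N, or about 8.7 N with the lens's weight. That is below the 10 N the springs should give at 6 mm, and suggests nearer 5 mm sunk. I trusted the arm height and the image.
- A push of about 2 N along the barrel remained while pressing.
- The first two-view height of the slim barrel in the V came out about 7 mm too high. I put that down to a poorly picked pixel and used the given height, which contact confirmed.

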